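Lap the broad muller on the spring plate

ROBOT

A 6-joint arm with a two-finger parallel gripper is mounted at the origin on the work surface. World frame = base frame: x ahead of the robot, y to its left, z up, the work surface at z = 0. Lengths are in mm, angles in degrees, forces in N, time in s.
With the tool pointing down it reaches from about 350 to 850 mm from the base axis. Payload 8.1 kg.
Tool frame: the origin (TCP) lies between the finger pads; the fingertips stand 22 mm ahead of it and the grasp point (between the pads) lies 3 mm ahead of it; z points along the fingers, y is the line along which they close (so a half turn about z gives the same grasp; the last joint's range is limited). The gripper opens to 85 mm and grips with 20 to 120 N. Pads are 22 mm wide; open, the fingers measure 114 mm over their backs; the gripper's body (76 mm by 85 mm) begins 54 mm behind the grasp point. The pads swing forward as they close: fully open they stand 13 mm farther back than shut.
Start: joints at [-72.903, 7.471, 85.268, -0, 87.261, -4.893], TCP at [224.688, -556.346, 253.292] pointing down, gripper open.
Joint ranges: [-169.43, 169.43], [-51.17, 129.36], [1.28, 143.12], [-76.62, 256.62], [0, 156.53], [-152.29, 152.29]. Speed limits (degrees/s): [136.94, 136.94, 159.86, 180, 180, 180].

INTERFACE

Orientations are given as [roll, pitch, yaw] about the fixed x, y, z axes, in that order (R = Rz(yaw) Ry(pitch) Rx(roll)).
In Python, from bench import r, vision gives the robot as it stands.
- The arm moves only by the tool step_arm, never from a script. Its argument "targets" is a list that holds one entry, the list of rows, each a list of 6 numbers: the shift along the world's x, y, z in mm, then the turn, a rotation vector about the world's x, y, z in rad. In form: [[[x, y, z, rx, ry, rz], ...]]. A call has 1 to 12 rows; each row is the pose to reach, as a shift and turn from the pose commanded when the call began; what a row does not reach only later rows make up. A row lasts 1/12 s, in which the tool goes at most 41.7 mm and 7.16 degrees, less where a joint would pass 70% of its speed; a pose out of reach is approached as far as the arm can. A call with a gripper value outside its range is refused whole. "fingers" is the gripper's target within -1 to 1 (shut at 1, half-way at 0, fully open at -1), set as the call begins (left out, the last holds). The fingers move at their own pace and stop on an object; "newtons" is the grip in N (left out, the last holds). Time passes only in rows, so rows that repeat a pose let the fingers close. It gives the time, the measured TCP pose, the force, the opening and the grip force at its end, in the units of the state.
- r.sense(): the state, without advancing time (a new reading comes with each control period).
- vision.snapshot(name): name is "scene" or "side" or "wrist"; returns a dict with "img" (420x560x3 uint8, blue, green, red), "mtx" (3x3 intrinsics, pixels), "eye" and "attitude" of the camera in the world. Camera axes: x right, y up, looking along -z (the intrinsics and any distortion apply to the point x, -y, -z); pixel columns grow to the right and rows downward; lengths in mm; the calibration is good to about 2 mm. The wrist camera is an equidistant fisheye: a pixel r from the principal point sees the ray r / f radians off the axis. A picture is of the moment at which its call begins. There is no depth.
- r.hand_in(): hands the job in; it is judged then, once.
The state is a dict: "time": time; "joint_pos": joint angles; "qd": joint speeds; "joint_efforts": joint torques, N m; "tool_pos": TCP position; "tcp_rot": TCP orientation; "ft_force": force on the tool from outside, world axes, zero at the start; "wrist_torque": the same for the moment, N m; "finger_gap": finger opening in mm; "grip_force": force on a finger pad.
Only numpy, scipy, OpenCV 4.12 (cv2) and the standard library are available. Lean on these libraries where they do the work, as an engineer would, in place of code of your own. Each camera call takes 0.05 s, during which the arm holds its last target. There are 200 camera calls.

TASK

True up the face of the broad muller on the spring-mounted lapping plate: set it down flat on the engraved ring at the open end, press until the plate has sunk about half of its travel, and draw it in one straight stroke, steadily pressed and without lifting, to the ring at the end with the raised bar. Let go there and leave it standing on that ring, with the plate sprung back up. Never drive the plate onto its bottom stop, and leave the slim muller standing where it is.

Things in the scene. Friction and masses are not known exactly. Their poses are not given: they have to be found in the camera images.
- muller: The broad muller, loose, standing upright: white porcelain disc foot, 60 mm in diameter, 20 mm high, with a straight round brown wooden handle, 36 mm in diameter, from 20 to 80 mm above its face. About 0.2 kg. Origin: centre of the flat underside (the face); z up the handle; yaw does not matter. Hold it by the handle.
- slim_muller: The slim muller, not to be used: same shape and materials, also 80 mm tall, but its foot is only 40 mm and its handle 22 mm in diameter. Origin: centre of its underside, z up. Both mullers stand on the bench to the robot's right; which is nearer changes.
- lap_frame: Fixed aluminium frame of the lapping stage, 320 x 130 mm, any yaw. Origin: centre of its underside; x runs along it to the end with the raised black cross bar (x = 142 to 158 mm, top 60 mm up), z up. Its grey plate, 260 x 100 mm, is centred; plate top 45 mm above the origin when up. Two black 68 mm rings on the plate's centre line: start at x = -75 mm (open end), finish at x = +75 mm (bar end).
- lap_plate (a joint): How far the lapping plate is pushed straight down on its springs, in m: 0 up, 0.018 on its bottom stop. It stays level. It begins to sink at about 4 N, then needs 0.5 N more per mm: about 8.5 N at 9 mm (half way). The muller's own weight does not move it; it springs back when unloaded.
Things that resemble listed ones, but are neither listed nor needed, are in the scene too. What is shaped like the muller but green is not meant.

How it is judged (in metres and radians):
On the way, in this order (a step that is already met when the one before it is completed fails the run):
1. The broad muller is on the start ring (within 20 mm along the plate), standing flat and pressed so that the plate is 3 to 15 mm down, within 20 mm of the plate's centre line (x of muller in the frame of lap_frame between -0.095 and -0.055 m and y of muller in the frame of lap_frame between -0.02 and 0.02 m and value of joint lap_plate between 0.003 and 0.015 m and contact force between muller and lap_frame above 1.5 N and angle between muller's own z axis and vertical below 0.18 rad), for 0.2 s.
2. Drawn on through the first half of the stroke, standing flat and pressed so that the plate is 3 to 15 mm down, within 20 mm of the plate's centre line (x of muller in the frame of lap_frame between -0.05 and -0.002 m and y of muller in the frame of lap_frame between -0.02 and 0.02 m and value of joint lap_plate between 0.003 and 0.015 m and contact force between muller and lap_frame above 1.5 N and angle between muller's own z axis and vertical below 0.18 rad), for 0.1 s.
3. Drawn on through the second half of the stroke, standing flat and pressed so that the plate is 3 to 15 mm down, within 20 mm of the plate's centre line (x of muller in the frame of lap_frame between 0.002 and 0.05 m and y of muller in the frame of lap_frame between -0.02 and 0.02 m and value of joint lap_plate between 0.003 and 0.015 m and contact force between muller and lap_frame above 1.5 N and angle between muller's own z axis and vertical below 0.18 rad), for 0.1 s.
4. The broad muller is at the finish ring (within 20 mm along the plate), standing flat and pressed so that the plate is 3 to 15 mm down, within 20 mm of the plate's centre line (x of muller in the frame of lap_frame between 0.055 and 0.095 m and y of muller in the frame of lap_frame between -0.02 and 0.02 m and value of joint lap_plate between 0.003 and 0.015 m and contact force between muller and lap_frame above 1.5 N and angle between muller's own z axis and vertical below 0.18 rad), for 0.1 s.
At the end, for the whole second after the job is handed in: The broad muller stands upright (within 6 degrees), released and at rest, flat on the plate, centred within 20 mm along and 20 mm across on the finish ring, and the plate is back up (less than 3 mm down) (x of muller in the frame of lap_frame between 0.055 and 0.095 m and y of muller in the frame of lap_frame between -0.02 and 0.02 m and z of muller in the frame of lap_frame between 0.041 and 0.049 m and angle between muller's own z axis and vertical below 0.1 rad and linear speed of muller below 0.02 m/s and value of joint lap_plate below 0.003 m); the robot touches nothing.
It fails at once if the plate is driven onto its bottom stop (more than 16.5 mm down) (value of joint lap_plate above 0.0165 m).
It fails at once if between the rings, the broad muller is slid slack (plate less than 1.5 mm down), lifted off, set down or carried less than 12 mm above the plate (x of muller in the frame of lap_frame between -0.045 and 0.045 m and y of muller in the frame of lap_frame between -0.05 and 0.05 m and z of muller in the frame of lap_frame below 0.057 m and value of joint lap_plate below 0.0015 m).
It fails at once if the slim muller is shifted more than 20 mm or tipped over (distance of slim_muller from where it was at the start of the episode above 0.02 m or angle between slim_muller's own z axis and vertical above 0.3 rad).
It also fails if it takes over 48 s, if anything falls off the work surface, if the arm or the gripper's body presses on something with over 40 N, if the wrist force passes 120 N, or if a joint passes its speed limit or range.

## Working session

There is one attempt and no reset: what is moved stays moved. The work goes in short steps, Python scripts to look and compute and a tool call to move; the robot and the scene stay as the last step left them, time stands still between calls to the robot, and variables do not carry over. Pictures are saved under pics/ and viewed, at most 10 in all, crops included, and the job is handed in when it is done.

Besides the shell and the picture viewer there is one more tool, called after "Call:" by a JSON object that holds its "name" and its "arguments". step_arm: Moves the arm, as the interface text tells. Its arguments: {"type":"object","properties":{"targets":{"type":"array"},"fingers":{"type":"number"},"newtons":{"type":"number"}},"required":["targets"]}

```bash
mkdir -p pics; ls; cat > h.py <<'E'
import numpy as np, cv2
from scipy.spatial.transform import Rotation as R
from bench import r, vision
E
python3 - <<'E'
from h import *
import pickle
d={}
for n in ("scene","side","wrist"):
    s=vision.snapshot(n); d[n]=s; cv2.imwrite(f"pics/{n}0.png",s["img"]); print(n,s["mtx"],s["eye"],s["attitude"],[k for k in s])
pickle.dump(d,open("s0.pkl","wb"))
print(r.sense())
cv2.imwrite("pics/a.png",cv2.resize(np.hstack([d["scene"]["img"]]),(800,600)))
cv2.imwrite("pics/b.png",cv2.resize(d["side"]["img"],(800,600)))
E
```

```text
pics
scene [[487.62683979   0.         283.04600119]
 [  0.         487.62683979 213.54624101]
 [  0.           0.           1.        ]] [992.45546875 133.26600523 704.70252777] [ 39.59928528   0.51385761 107.85723759] ['img', 'mtx', 'eye', 'attitude']
side [[542.28399656   0.         275.53600887]
 [  0.         542.28399656 202.64600198]
 [  0.           0.           1.        ]] [ 431.24689251 -790.66318719  708.98516998] [48.8146092   0.5072078  -5.43497055] ['img', 'mtx', 'eye', 'attitude']
wrist [[325.1922621    0.         280.20756145]
 [  0.         325.1922621  209.47646424]
 [  0.           0.           1.        ]] [ 287.53401102 -530.35802033  372.70861783] [-1.56368126e+01  6.19985499e-02 -6.80121324e+01] ['img', 'mtx', 'eye', 'attitude']
{'time': 0.15, 'joint_pos': array([-7.29039077e+01,  7.50577822e+00,  8.53156501e+01,  1.16307210e-03,
        8.72611391e+01, -4.89286480e+00]), 'qd': array([ 0.07924156, -0.01667651, -0.24081247, -0.07302126, -0.00406408,
        0.05244802]), 'joint_efforts': array([ 1.32628578e-03, -5.70063472e+01, -5.01156449e+01, -1.43980101e-04,
        9.60448582e-03,  3.47624427e-05]), 'tool_pos': array([ 224.5700562 , -555.96553178,  252.47228278]), 'tcp_rot': array([-1.79917832e+02, -8.19984407e-03,  2.19888948e+01]), 'ft_force': array([0.61448485, 0.68436878, 0.65455225]), 'wrist_torque': array([-0.01195815, -0.01493625, -0.0094953 ]), 'grip_force': 0.0, 'finger_gap': 85.27708599447006}
```

View pics/a.png

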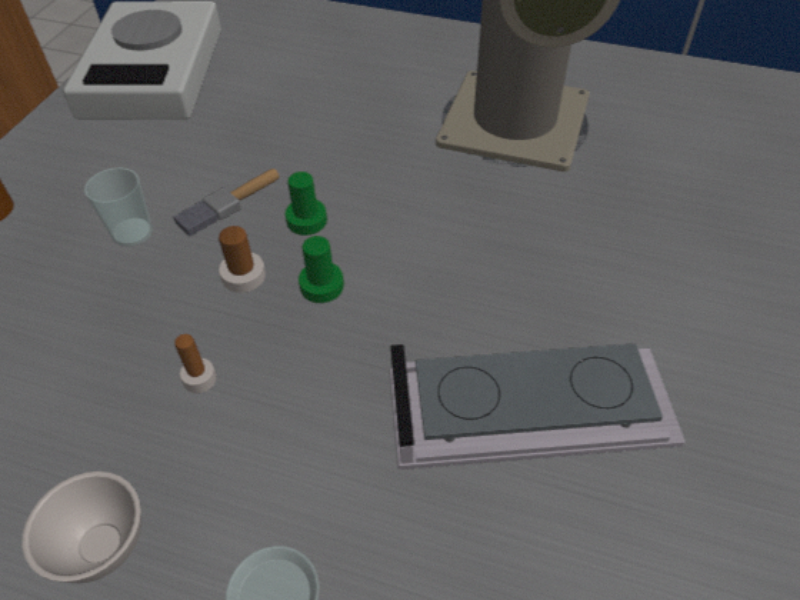

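View pics/b.png

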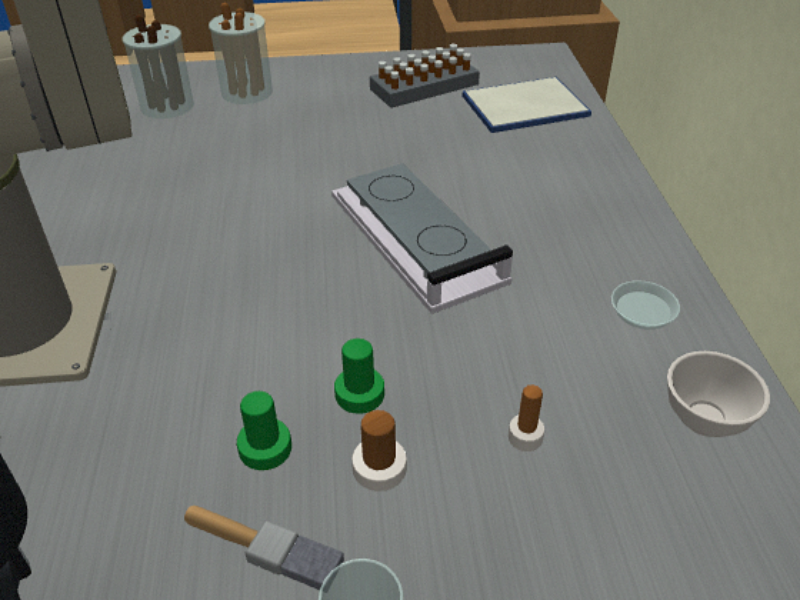

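The scene view (800 px wide) shows the broad muller with its handle top at (235,236), the slim one at (186,341), the finish ring at (469,392) and the start ring at (601,382). The side view has the broad handle top at (378,422), the slim one at (531,392), the finish ring at (442,240) and the start ring at (391,188).

```bash
cat >> h.py <<'E'
def ray(s,px):
    K=s["mtx"]; A=R.from_euler("xyz",s["attitude"],degrees=True)
    x,y=(px[0]-K[0,2])/K[0,0],(px[1]-K[1,2])/K[1,1]
    return np.array(s["eye"]),A.apply([x,-y,-1])
def rayw(s,px):
    K=s["mtx"]; A=R.from_euler("xyz",s["attitude"],degrees=True)
    d=np.array([px[0]-K[0,2],px[1]-K[1,2]]); n=np.hypot(*d); t=n/K[0,0]; u=d/n*np.sin(t)
    return np.array(s["eye"]),A.apply([u[0],-u[1],-np.cos(t)])
def hit(o,d,z): return o+d*(z-o[2])/d[2]
E
python3 - <<'E'
from h import *
import pickle
d=pickle.load(open("s0.pkl","rb"))
P={"top":((235,236),(378,422),80),"foot(20)":((242,270),(379,460),20),"slim":((186,341),(531,392),80),
"fin":((469,392),(442,240),45),"start":((601,382),(391,188),45),"g1":((302,180),(258,401),80),"g2":((317,246),(357,348),80)}
for k,(a,b,z) in P.items():
    print(k,*(hit(*ray(d[n],np.array(p)*.7),z).round(1)[:2] for n,p in (("scene",a),("side",b))))
E
```

```text
top [ 458.3 -271. ] [ 458.1 -279.5]
foot(20) [ 462.3 -271.7] [ 457.6 -282.8]
slim [ 625.3 -247.9] [ 624.1 -255.5]
fin [572.8  67.4] [574.8  63.2]
start [515.4 205.3] [515.6 200.7]
g1 [ 332.7 -232.5] [ 333.7 -238.3]
g2 [ 443.6 -164.5] [ 442.9 -170.6]
```

View pics/wrist0.png

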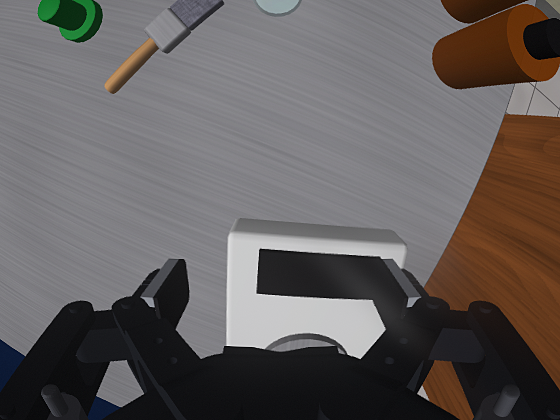

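The wrist view shows the brush and a green muller, with no obstacle under the path. The fingers' closing line already lies along the stroke direction, so I'll keep this yaw.

Call:
{"name": "step_arm", "arguments": {"targets": [[[10,12,0,0,0,0],[35,42,0,0,0,0],[62,75,0,0,0,0],[90,108,0,0,0,0],[117,141,0,0,0,0],[144,174,0,0,0,0],[171,206,-15,0,0,0],[196,236,-35,0,0,0],[217,262,-52,0,0,0],[230,277,-65,0,0,0],[233,281,-73,0,0,0],[233,281,-73,0,0,0]]], "fingers": -1}}

```text
time: 1.15
tool_pos: [457.4, -272.5, 177.7]
tcp_rot: [-179.8, 0.1, 22.2]
ft_force: [0.5, -0.1, -1.1]
finger_gap: 85.0
grip_force: 0.0
```

```bash
python3 - <<'E'
from h import *
import pickle
s=vision.snapshot("wrist"); pickle.dump(s,open("w1.pkl","wb")); cv2.imwrite("pics/w1.png",cv2.resize(s["img"],(800,600)))
q=r.sense(); print(q["time"],q["tool_pos"],q["tcp_rot"],s["eye"],s["attitude"],q["ft_force"])
E
```

```text
1.2 [ 457.18878251 -274.15624794  179.17641126] [-1.79884698e+02  9.28970119e-02  2.21070982e+01] [ 520.60284761 -246.84568307  297.86358924] [-15.76780189   0.19064901 -67.81796991] [-0.11844606  0.25574811  0.85837005]
```

View pics/w1.png

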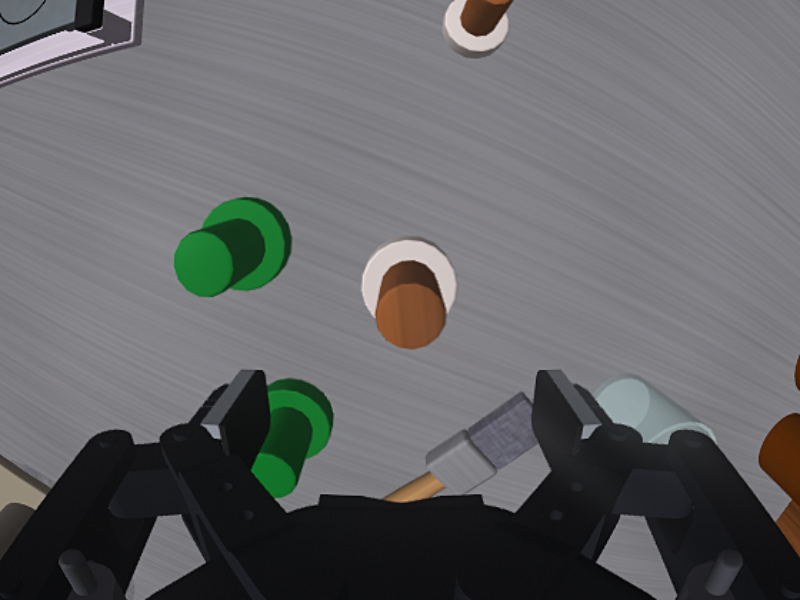

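Seen from the wrist camera, the handle top is centred at (411,316), between the open fingers and clear of both green mullers and the brush.

```bash
python3 - <<'E'
from h import *
import pickle
s=pickle.load(open("w1.pkl","rb"))
for p,z in (((411,316),80),((409,288),20),((203,264),80)): print(hit(*rayw(s,np.array(p)*.7),z))
E
```

```text
[ 457.42212087 -277.51705113   80.        ]
[ 456.31981102 -277.86055387   20.        ]
[ 442.62173691 -169.37868001   80.        ]
```

Call:
{"name": "step_arm", "arguments": {"targets": [[[-0.5,-2,-15,0,0,0],[-0.5,-2,-40,0,0,0],[-0.5,-2,-65,0,0,0],[-0.5,-2,-90,0,0,0],[-0.5,-2,-110,0,0,0],[-0.5,-2,-122,0,0,0],[-0.5,-2,-126,0,0,0],[-0.5,-2,-126,0,0,0]]]}}

```text
time: 1.87
tool_pos: [456.6, -278.0, 54.2]
tcp_rot: [-180.0, 0.0, 21.9]
ft_force: [-0.8, -0.9, 1.1]
finger_gap: 85.2
grip_force: 0.0
```

Call:
{"name": "step_arm", "arguments": {"targets": [[[0,0,0,0,0,0],[0,0,0,0,0,0],[0,0,0,0,0,0],[0,0,0,0,0,0],[0,0,0,0,0,0],[0,0,0,0,0,0],[0,0,0,0,0,0],[0,0,0,0,0,0],[0,0,0,0,0,0],[0,0,0,0,0,0]]], "fingers": 1, "newtons": 60}}

```text
time: 2.7
tool_pos: [458.1, -277.9, 55.6]
tcp_rot: [179.9, -0.1, 22.0]
ft_force: [-1.9, 0.1, 6.1]
finger_gap: 34.9
grip_force: 59.9
```

The handle is gripped at a 34.9 mm gap, so I lift and carry it towards the frame.

Call:
{"name": "step_arm", "arguments": {"targets": [[[0,0,8,0,0,0],[0,0,28,0,0,0],[0,0,55,0,0,0],[0,0,80,0,0,0],[0,0,100,0,0,0],[2,10,110,0,0,0],[4,32,112,0,0,0],[6,60,112,0,0,0],[8,90,112,0,0,0],[10,120,112,0,0,0],[12,150,112,0,0,0],[14,180,112,0,0,0]]]}}

```text
time: 3.7
tool_pos: [470.4, -95.1, 165.6]
tcp_rot: [-179.9, 0.0, 22.0]
ft_force: [0.7, -0.5, -2.2]
finger_gap: 34.8
grip_force: 60.2
```

Call:
{"name": "step_arm", "arguments": {"targets": [[[2,30,0,0,0,0],[5,60,0,0,0,0],[8,90,0,0,0,0],[11,120,0,0,0,0],[13,145,0,0,0,0],[15,165,0,0,0,0],[17,177,0,0,0,0],[18,180,0,0,0,0],[18,180,0,0,0,0],[18,180,0,0,0,0]]]}}

```text
time: 4.53
tool_pos: [489.0, 82.1, 166.0]
tcp_rot: [180.0, 0.0, 22.0]
ft_force: [-0.9, -1.4, -2.2]
finger_gap: 35.0
grip_force: 60.2
```

```bash
python3 - <<'E'
from h import *
import pickle
s=vision.snapshot("wrist"); pickle.dump(s,open("w2.pkl","wb")); cv2.imwrite("pics/w2.png",cv2.resize(s["img"],(800,600)))
q=r.sense(); print(q["time"],q["tool_pos"],q["tcp_rot"],q["ft_force"],q["wrist_torque"],q["finger_gap"],q["joint_pos"])
E
```

```text
4.5833 [489.02727687  81.76831067 166.06497519] [1.79987703e+02 3.83690900e-02 2.19509555e+01] [ 0.59584925  0.03101451 -1.46128128] [0.06876232 0.0314278  0.01926108] 34.60140513854914 [ 3.58174336e+00 -5.38836882e+00  1.07539329e+02 -2.43036857e-02
  7.78815799e+01  7.16358926e+01]
```

View pics/w2.png

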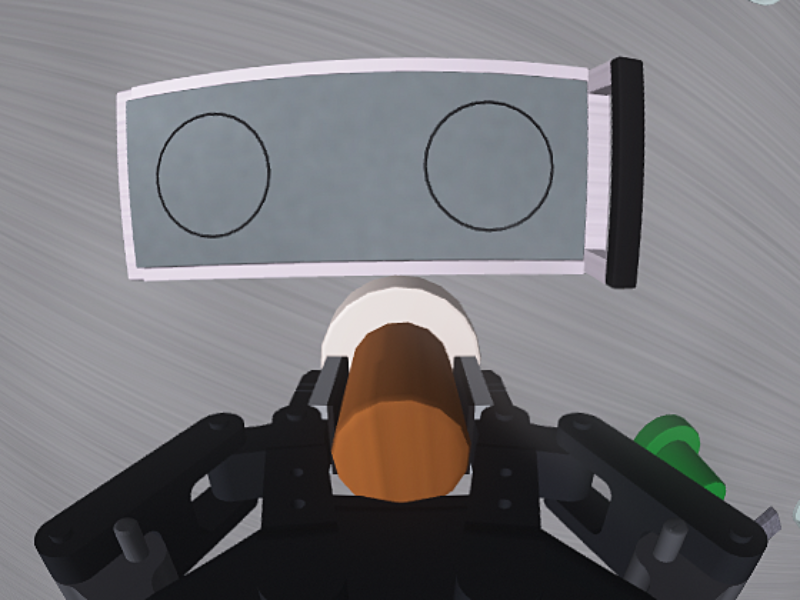

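The wrist camera sees both rings clearly: start edges at x 157–270 and y 113–237, finish edges at x 425–553 and y 101–231. The muller is held upright.

```bash
python3 - <<'E'
from h import *
import pickle
s=pickle.load(open("w2.pkl","rb")); C=[]
for E in (((157,175),(270,172),(209,113),(212,237)),((425,164),(553,167),(488,101),(489,231))):
    H=np.array([hit(*rayw(s,np.array(p)*.7),45)[:2] for p in E]); c=H.mean(0); C.append(c)
    print(c,np.linalg.norm(H[0]-H[1]),np.linalg.norm(H[2]-H[3]))
d=C[1]-C[0]; print(np.linalg.norm(d),np.degrees(np.arctan2(d[1],d[0])),C[1]/2+C[0]/2)
E
```

```text
[515.99244956 204.41418998] 68.59664190955085 68.61392623885133
[573.46658236  66.21505176] 68.44155202555382 68.79032607979539
149.67390469070156 -67.41859501085673 [544.72951596 135.31462087]
```

Call:
{"name": "step_arm", "arguments": {"targets": [[[5,15,0,0,0,0],[10,45,0,0,0,0],[16,75,0,0,0,0],[22,100,0,0,0,0],[26,117,-8,0,0,0],[27,122,-20,0,0,0],[27,122,-32,0,0,0],[27,122,-42,0,0,0],[27,122,-50,0,0,0],[27,122,-56,0,0,0],[27,122,-58,0,0,0],[27,122,-58,0,0,0]]]}}

```text
time: 5.58
tool_pos: [515.8, 203.8, 107.5]
tcp_rot: [-180.0, 0.1, 21.9]
ft_force: [1.1, -0.1, -2.4]
finger_gap: 35.0
grip_force: 60.3
```

```bash
python3 - <<'E'
from h import *
s=vision.snapshot("side"); 
cv2.imwrite("pics/s3.png",cv2.resize(s["img"][90:240,210:390],(720,600),interpolation=cv2.INTER_CUBIC))
q=r.sense(); print(q["time"],q["tool_pos"],q["tcp_rot"],q["ft_force"],q["finger_gap"])
E
```

```text
5.6333 [516.2191806  204.12826049 108.28683293] [1.79997595e+02 9.77589137e-03 2.19494305e+01] [-0.4169226   0.06447027 -1.51819657] 34.827069186493226
```

View pics/s3.png

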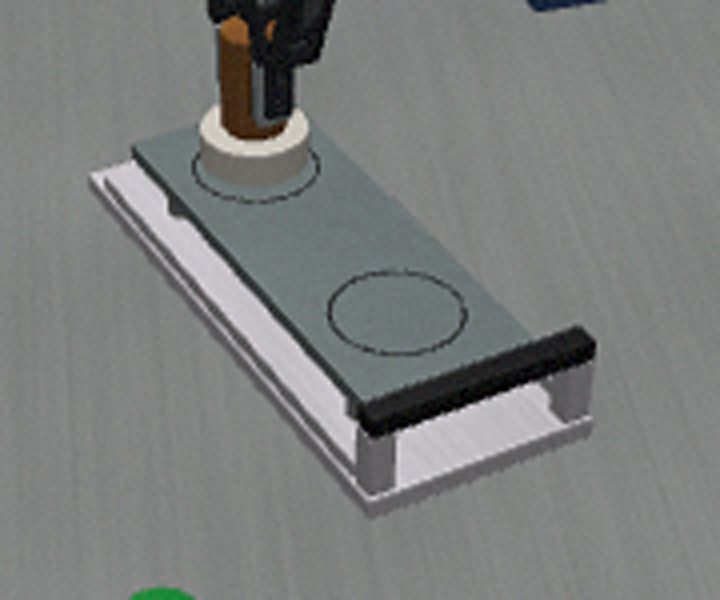

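The muller hovers just above the start ring, centred and upright, with its foot at about (255,150) in the crop. I lower it gently until it makes contact.

Call:
{"name": "step_arm", "arguments": {"targets": [[[0,0,-2,0,0,0],[0,0,-4,0,0,0],[0,0,-6,0,0,0],[0,0,-8,0,0,0],[0,0,-9.5,0,0,0],[0,0,-11,0,0,0],[0,0,-11,0,0,0],[0,0,-11,0,0,0]]]}}

```text
time: 6.3
tool_pos: [516.4, 204.8, 97.7]
tcp_rot: [180.0, -0.0, 22.0]
ft_force: [-0.7, 0.8, 3.7]
finger_gap: 34.7
grip_force: 60.6
```

Call:
{"name": "step_arm", "arguments": {"targets": [[[0,0,-1,0,0,0],[0,0,-2.5,0,0,0],[0,0,-4,0,0,0],[0,0,-5,0,0,0],[0,0,-5,0,0,0],[0,0,-5,0,0,0],[0,0,-5,0,0,0],[0,0,-5,0,0,0]]]}}

```text
time: 6.97
tool_pos: [516.4, 204.8, 92.6]
tcp_rot: [180.0, -0.0, 22.0]
ft_force: [-2.3, -0.3, 6.4]
finger_gap: 34.5
grip_force: 60.7
```

```bash
python3 - <<'E'
from h import *
F=[]
for i in range(6):
    s=vision.snapshot("side"); q=r.sense(); F.append(np.r_[q["ft_force"],q["tool_pos"]])
print(q["time"],np.mean(F,0).round(2),np.std(F,0).round(2),q["tcp_rot"])
cv2.imwrite("pics/s4.png",cv2.resize(s["img"][90:240,210:390],(720,600),interpolation=cv2.INTER_CUBIC))
E
```

```text
7.2667 [-2.4900e+00  5.0000e-02  5.7000e+00  5.1644e+02  2.0478e+02  9.2640e+01] [0.42 0.63 0.74 0.01 0.01 0.01] [ 1.79999391e+02 -3.67133021e-02  2.19930984e+01]
```

View pics/s4.png

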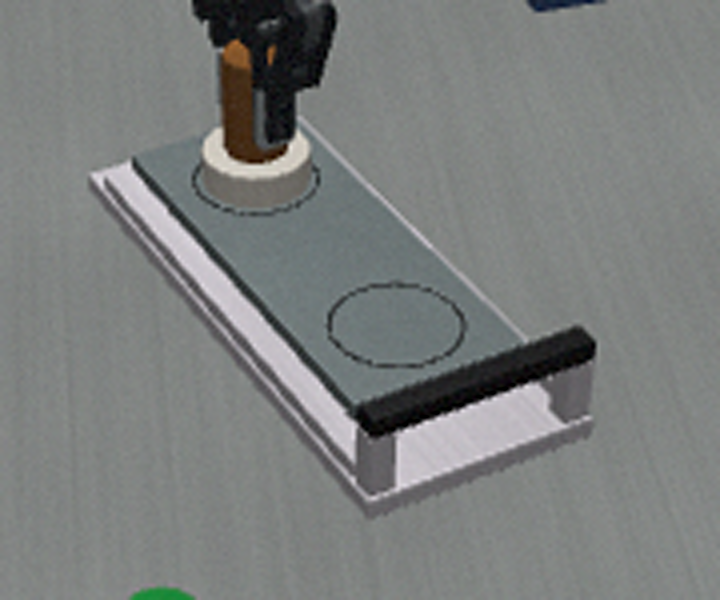

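The finish ring moved down about 12 px in the crop. With a contact force of about 7.6 N, that puts the plate roughly 8 mm down with the foot flat, so I start the stroke.

Call:
{"name": "step_arm", "arguments": {"targets": [[[1,-2.4,0,0,0,0],[3,-7.3,0,0,0,0],[5.5,-13.4,0,0,0,0],[8,-19.4,0,0,0,0],[10.5,-25.5,0,0,0,0],[13,-31.6,0,0,0,0],[15.5,-37.7,0,0,0,0],[18,-43.7,0,0,0,0],[20.5,-49.8,0,0,0,0],[22,-53.5,0,0,0,0]]]}}

```text
time: 8.1
tool_pos: [539.0, 151.5, 92.9]
tcp_rot: [-180.0, -0.1, 22.0]
ft_force: [-1.4, 3.2, 5.5]
finger_gap: 34.8
grip_force: 60.8
```

Call:
{"name": "step_arm", "arguments": {"targets": [[[1.5,-3.6,0,0,0,0],[4,-9.7,0,0,0,0],[6.5,-15.8,0,0,0,0],[9,-21.9,0,0,0,0],[11.5,-27.9,0,0,0,0],[14,-34,0,0,0,0],[16.5,-40,0,0,0,0],[18.5,-45,0,0,0,0]]]}}

```text
time: 8.77
tool_pos: [557.4, 106.6, 92.9]
tcp_rot: [-180.0, -0.1, 22.0]
ft_force: [-1.1, 4.0, 4.9]
finger_gap: 35.0
grip_force: 60.8
```

Call:
{"name": "step_arm", "arguments": {"targets": [[[1.5,-3.6,0,0,0,0],[4,-9.7,0,0,0,0],[6.5,-15.8,0,0,0,0],[9,-21.9,0,0,0,0],[11.5,-27.9,0,0,0,0],[14,-34,0,0,0,0],[16,-38.5,0,0,0,0],[16.5,-40,0,0,0,0],[16.5,-40,0,0,0,0],[16.5,-40,0,0,0,0],[16.5,-40,0,0,0,0]]]}}

```text
time: 9.68
tool_pos: [574.1, 66.2, 93.0]
tcp_rot: [180.0, -0.1, 22.0]
ft_force: [-1.5, 0.8, 5.2]
finger_gap: 34.9
grip_force: 60.7
```

```bash
python3 - <<'E'
from h import *
F=[]
for i in range(4):
    s=vision.snapshot("side"); q=r.sense(); F.append(np.r_[q["ft_force"],q["tool_pos"]])
print(q["time"],np.mean(F,0).round(2),q["tcp_rot"],q["wrist_torque"])
cv2.imwrite("pics/s5.png",cv2.resize(s["img"][90:240,210:390],(720,600),interpolation=cv2.INTER_CUBIC))
E
```

```text
9.8833 [ -0.78   0.82   6.25 574.03  66.2   92.98] [ 1.79964782e+02 -1.07547991e-01  2.19905197e+01] [-0.02381176  0.00657029  0.00175494]
```

View pics/s5.png

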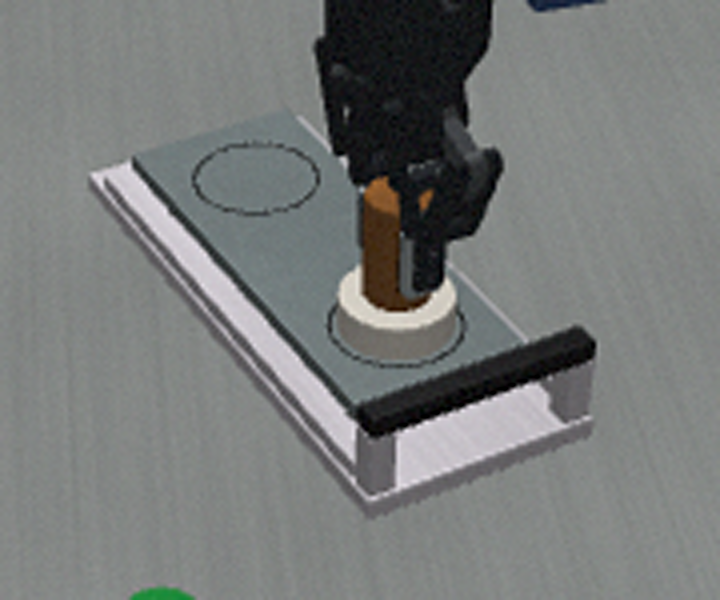

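The muller stands centred in the finish ring with the plate still down. I ease the load off, then open the fingers part-way.

Call:
{"name": "step_arm", "arguments": {"targets": [[[0,0,1,0,0,0],[0,0,2.5,0,0,0],[0,0,4,0,0,0],[0,0,5.5,0,0,0],[0,0,6.5,0,0,0],[0,0,7,0,0,0],[0,0,7,0,0,0],[0,0,7,0,0,0]]]}}

```text
time: 10.55
tool_pos: [573.2, 66.1, 99.2]
tcp_rot: [180.0, -0.0, 22.0]
ft_force: [2.6, -0.5, 2.9]
finger_gap: 34.9
grip_force: 60.5
```

Call:
{"name": "step_arm", "arguments": {"targets": [[[0,0,0,0,0,0],[0,0,0,0,0,0],[0,0,0,0,0,0],[0,0,0,0,0,0],[0,0,0,0,0,0],[0,0,0,0,0,0],[0,0,0,0,0,0],[0,0,0,0,0,0]]], "fingers": -0.5}}

```text
time: 11.22
tool_pos: [573.2, 66.2, 99.3]
tcp_rot: [-180.0, -0.0, 22.0]
ft_force: [-0.1, -0.1, 0.7]
finger_gap: 64.0
grip_force: 0.0
```

Call:
{"name": "step_arm", "arguments": {"targets": [[[0,0,5,0,0,0],[0,0,15,0,0,0],[0,0,30,0,0,0],[0,0,50,0,0,0],[0,0,75,0,0,0],[0,0,100,0,0,0],[0,0,120,0,0,0],[0,0,130,0,0,0],[0,0,130,0,0,0]]]}}

```text
time: 11.97
tool_pos: [575.0, 66.2, 233.5]
tcp_rot: [179.9, -0.3, 22.0]
ft_force: [0.7, -0.4, -0.1]
finger_gap: 64.2
grip_force: 0.0
```

```bash
python3 - <<'E'
from h import *
s=vision.snapshot("side"); q=r.sense(); print(q["time"],q["tool_pos"])
cv2.imwrite("pics/s6.png",cv2.resize(s["img"][90:360,180:540],(800,600),interpolation=cv2.INTER_CUBIC))
E
```

```text
12.0167 [574.06316588  66.17837269 230.99840016]
```

View pics/s6.png

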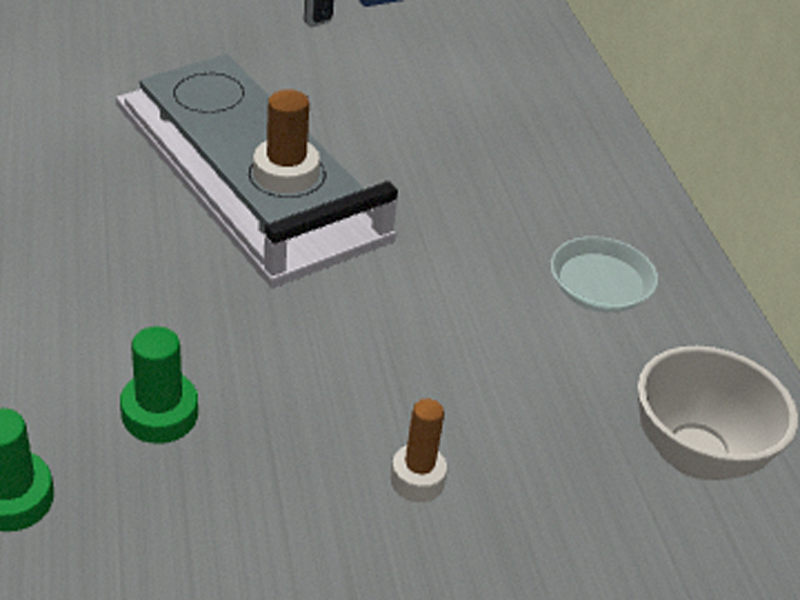

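The broad muller stands upright and centred in the finish ring at (287,170), and the plate is back up. The slim muller at (420,465) has not moved, so I hand in.

```bash
python3 -c "
from h import *
print(r.hand_in())"
```

```text
the job is handed in; nothing more can be done
None
```

I handed the job in: the broad muller was drawn in one pressed stroke, with the plate about 8 mm down, and let go on the finish ring, where it stands upright with the plate back up and the slim muller not touched; no verdict was returned.

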